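# Seat the film carrier on the register pins

## Robot

A 6-joint arm with a two-finger parallel gripper is mounted at the origin on the work surface. World frame = base frame: x ahead of the robot, y to its left, z up, the work surface at z = 0. Lengths are in mm, angles in rad, forces in N, time in s.
With the tool pointing down it reaches from about 300 to 775 mm from the base axis. Payload 14.6 kg.
Tool frame: the origin (TCP) lies midway between the tips of the shut fingers; the grasp point (between the pads) lies 19 mm behind it; z points along the fingers, y is the direction in which the jaws open and shut (so a half turn about z gives the same grasp; the last joint's range is limited). The gripper opens to 94 mm and grips with 3 to 60 N. Pads are 16 mm wide; open, the fingers measure 119 mm over their backs; the gripper's body (75 mm by 177 mm) begins 78 mm behind the grasp point.
Start: joints at [1.191, 0.3, 1.521, -0, 1.321, -0.067], TCP at [169.245, 523.302, 205.446] pointing down, gripper open.
Joint ranges: [-3.03, 3.03], [-0.79, 2.21], [0.23, 2.52], [-1.04, 4.18], [0, 3.07], [-2.55, 2.55]. Speed limits (rad/s): [2.22, 2.22, 2.57, 3.14, 3.14, 3.14].

## Interface

Orientations are given as a unit quaternion [w, x, y, z].
In Python, from rig import manip gives the robot as it stands.
- The arm moves only by the tool send_rows, never from a script. Its argument "series" is a list of rows, each a list of 3 entries, a list of its own where there are three numbers: the finger opening in m, from 0 to 0.094, then the shift along the world's x, y, z in m, then the turn, a rotation vector about the world's x, y, z in rad. In form: [[fingers, [dx, dy, dz], [rx, ry, rz]], ...]. A call has 1 to 12 rows; each row shifts and turns the commanded pose from where the row before left it; what a row does not reach is not made up. A row lasts 1/12 s, in which the tool goes at most 41.7 mm and 7.16 degrees, less where a joint would pass 70% of its speed; a pose out of reach is approached as far as the arm can. A call with a gripper value outside its range is refused whole. The fingers move at their own pace and stop on an object; "newtons" is the grip in N (left out, the last holds). Time passes only in rows, so rows that do not move let the fingers close. It gives the time, the measured TCP pose, the force and the opening at its end, in the units of the state.
- manip.observe(): the state, without advancing time (a new reading comes with each control period).
- manip.camera(name): name is "scene" or "top" or "wrist"; returns the picture (384x512x3 uint8, blue, green, red); there is no depth.
- manip.get_calibration(name): a dict with "vfov" (degrees; the focal length in pixels is half the picture's height over the tangent of half this angle, whatever the lens; pixels are square), "cx", "cy" (the principal point, pixels), "k1" (the pictures are not rectified: a ray, as slopes to the right and down, at radius r is drawn at 1 + k1 r^2 times it, then the intrinsics apply), "extrinsics" (4x4, takes a point from world to camera coordinates). Camera axes: x right, y down, z forward; pixel columns grow to the right and rows downward; lengths in mm; the calibration is good to about 2 mm. A picture is of the moment at which its call begins: read the wrist's pose just before it. get_calibration takes no time and is no camera call; for the wrist camera it gives the pose at the moment of the call.
- manip.finish_job(): hands the job in, once; it reports no verdict.
Trained networks look in the newest picture that a camera, given by its name, has taken for a name from the list of things; names that differ only in an ending like _2 or _b are one class to them, and where a whole thing is asked for, a point or a joint stands for the part that bears it (a point fixed in the world has none). Each returns a list of dicts, best first, with "confidence" (0 to 1); they miss things now and then, are a little off and sometimes report something else, mostly with a low value. They report only what shows in the picture. A call takes as long as a camera call. They do not tell look-alikes from the thing itself.
- manip.outline_of(camera, target): "mask" (384x512 bool, what is visible of it) and "extent" ([centre column, centre row, width, height] in pixels, round what is visible of it).
- manip.tip_of(camera, target): "uv" ([column, row] in pixels: a listed point, or the origin of a listed thing).
The state is a dict: "t": time; "joint_pos": joint angles; "qvel": joint speeds; "effort": joint torques, N m; "position": TCP position; "ee_rot": TCP orientation; "force": force on the tool from outside, world axes, zero at the start; "torque": the same for the moment, N m; "grip_width": finger opening in mm.
Only numpy, scipy, OpenCV 4.12 (cv2) and the standard library are available. Lean on these libraries where they do the work, as an engineer would, in place of code of your own. Each camera call takes 0.05 s, during which the arm holds its last target.

## Task

The black film carrier is lying askew on the white register board, riding up on the two brass pins. Nudge it with the fingertips, back against the metal fence and sideways to the right, until both its round holes drop over the two pins and it lies flat on the board. Slide it along by pushing, without lifting or tipping it up, leave everything else on the table where it is, and finish clear of it.

Things in the scene. Friction and masses are not known exactly. Their poses are not given: they have to be found in the camera images.
- board: Fixed white register board, flat on the table, 240 (its x) x 440 (its y) x 16 mm. Origin at the centre of its underside; x points to the fence at its far edge (roughly away from the robot), y left along the fence, z up. Brass pins stand at x = 64.5, y = +45 and -45 mm. With the carrier home, the carrier's origin is at board x = 32.5, y = 0, z = 16 mm and its axes are parallel to the board's.
- pin_left (a point): Top of the left (+y) brass pin, 8 mm above the board's top. Pin 10 mm in diameter for its lower 3.5 mm, then tapering to 4.4 mm at the top. Axes as the board's.
- pin_right (a point): Top of the right (-y) brass pin, the same.
- fence_face (a point): Foot of the face of the grey aluminium fence, in the middle of its length, at the height of the board's top. The straight face is at board x = 103 mm, runs from y = -150 to +190 mm and stands 26 mm above the board. A red mark on the fence's top lies straight behind each pin (same y), visible while the carrier hides the pins.
- carrier: Loose flat black plate, 140 (its x) x 200 (its y) x 8 mm, 0.3 to 0.55 kg, smooth: 1 to 4 N slide it. Origin at the centre of its underside; x towards the edge that faces the fence, y left, z up. Rectangular film window 60 x 90 mm, centre at x = -22 mm. Starts 15 to 40 mm left of home, 15 to 30 mm short of the fence, turned up to 0.1 rad, far part riding on the pins, near edge on the board (tilt about 4 degrees).
- hole_left (a point): Centre of the carrier's left (+y) round hole, at the plate's underside: 14 mm in diameter, at carrier x = +32, y = +45 mm. With the carrier squarely against the fence, its holes are in line with the pins' row to within 1 mm; pushed to the right along the fence it then drops over the pins, which stop it.
- hole_right (a point): Centre of the carrier's right (-y) round hole, the same, at carrier y = -45 mm.
- loupe: Loose black magnifier standing on the board's right part, 42 mm in diameter, 46 mm tall. Origin under its centre. Leave alone.
- bottle: Loose amber bottle, 62 mm in diameter, 115 mm tall, on the table beside the board. Origin under its centre. Leave alone.
- tank: Loose black developing tank with a red band, 87 mm in diameter, 100 mm tall, on the table beside the board. Origin under its centre. Leave alone.
- reel: Loose white and grey film reel lying flat behind the fence, 72 mm in diameter, 40 mm tall. Origin under its centre. Leave alone.
- beaker: Loose blue open beaker, 72 mm in diameter, 85 mm tall, on the table beside the board. Origin under its centre. Leave alone.
- brush: Loose brush lying on the table left of the board. Origin under its middle. Leave alone.
There are look-alikes about, which are no part of the job. What is shaped like the carrier but blue or pink is not meant.

How it is judged (in metres and radians):
At the end, for the whole second after the job is handed in: Both carrier holes are around their pins (within 3.5 mm of concentric), the carrier lies flat on the board (underside within 1.5 mm of its top, tilt under 0.015 rad) and at rest, and no other thing has moved more than 20 mm (horizontal distance between hole_left and pin_left below 0.0035 m and horizontal distance between hole_right and pin_right below 0.0035 m and z of each of hole_left, hole_right in the frame of board below 0.0175 m and angle between the z axis of carrier and the z axis of board, either way round below 0.015 rad and linear speed of carrier below 0.01 m/s and not (distance of loupe from where it was at the start of the episode above 0.02 m) and not (distance of bottle from where it was at the start of the episode above 0.02 m) and not (distance of tank from where it was at the start of the episode above 0.02 m) and not (distance of reel from where it was at the start of the episode above 0.02 m) and not (distance of beaker from where it was at the start of the episode above 0.02 m) and not (distance of brush from where it was at the start of the episode above 0.02 m)); the robot touches nothing.
It fails at once if the carrier is lifted (its middle more than 11 mm higher than when it rides on the pins) (z of carrier in the frame of board above 0.032 m).
It fails at once if the carrier is tipped up by more than 0.2 rad (angle between carrier's own z axis and vertical above 0.2 rad).
It fails at once if another thing (loupe, bottle, tank, reel, beaker or brush) is moved by more than 20 mm (distance of any of loupe, bottle, tank, reel, beaker, brush from where it was at the start of the episode above 0.02 m).
It also fails if it takes over 72 s, if anything falls off the work surface, if the arm or the gripper's body presses on something with over 40 N, if the wrist force passes 120 N, or if a joint passes its speed limit or range.

## Working session

There is one attempt and no reset: what is moved stays moved. The work goes in short steps, Python scripts to look and compute and a tool call to move; the robot and the scene stay as the last step left them, time stands still between calls to the robot, and variables do not carry over. Pictures are saved under pics/ and viewed, and the job is handed in when it is done.

Besides the shell and the picture viewer there is one more tool, called after "Call:" as name(argument=value, ...) on one line, values as JSON. send_rows: Moves the arm, as the interface text tells. Its arguments: {"type":"object","properties":{"series":{"type":"array","items":{"type":"array"}},"newtons":{"type":"number"}},"required":["series"]}

```bash
ls; mkdir -p pics; python3 - <<'E'
from rig import manip
import cv2
print(manip.observe())
for n in ("scene","top","wrist"):
    cv2.imwrite(f"pics/a_{n}.png",manip.camera(n)); c=manip.get_calibration(n); print(n,c)
E
```

```text
pics
{'t': 0.0, 'joint_pos': array([ 1.19135573e+00,  3.00504674e-01,  1.52157152e+00, -1.47010883e-05,
        1.32069116e+00, -6.65801415e-02]), 'qvel': array([-5.16257872e-04,  6.95648095e-04, -1.17944078e-03,  5.76873188e-05,
        5.92130616e-04,  2.16357276e-03]), 'effort': array([ 8.40346420e-04, -5.31808162e+01, -3.52745998e+01,  7.09294947e-02,
        2.43276829e-02, -9.43255100e-05]), 'position': array([169.18028338, 523.06287857, 204.8719567 ]), 'ee_rot': array([-1.22957287e-04,  1.55791197e-01,  9.87789835e-01, -5.74378067e-04]), 'force': array([-0.01290043,  0.37829854, -0.0419354 ]), 'torque': array([ 0.01413258, -0.02593655,  0.03168516]), 'grip_width': 93.63942810425048}
scene {'vfov': 55.20558079299983, 'cx': 254.5737729389891, 'cy': 186.20237775406335, 'k1': -0.04400695821649108, 'extrinsics': array([[ 7.91455812e-01,  6.11139579e-01, -1.03010403e-02,
        -4.34260303e+02],
       [ 5.12447875e-01, -6.72642749e-01, -5.33806059e-01,
        -1.78560470e+02],
       [-3.33158930e-01,  4.17205162e-01, -8.45544192e-01,
         1.20224632e+03],
       [ 0.00000000
[... 303 characters left out ...]
  1.89975095e-02, -1.93481819e-01,
         4.68569937e+02],
       [ 1.93589493e-01,  3.98496086e-03, -9.81074527e-01,
         1.58725112e+03],
       [ 0.00000000e+00,  0.00000000e+00,  0.00000000e+00,
         1.00000000e+00]])}
wrist {'vfov': 70.03902220464194, 'cx': 257.379814347922, 'cy': 193.32448466901172, 'k1': -0.06437588486613809, 'extrinsics': array([[ 3.07362734e-01,  9.51592427e-01, -4.95814683e-05,
        -5.49613866e+02],
       [ 9.21394870e-01, -2.97595951e-01,  2.49936277e-01,
        -2.72155502e+01],
       [ 2.37822713e-01, -7.68667814e-02, -9.68262286e-01,
         3.89246668e+02],
       [ 0.00000000e+00,  0.00000000e+00,  0.00000000e+00,
         1.00000000e+00]])}
```

View pics/a_top.png

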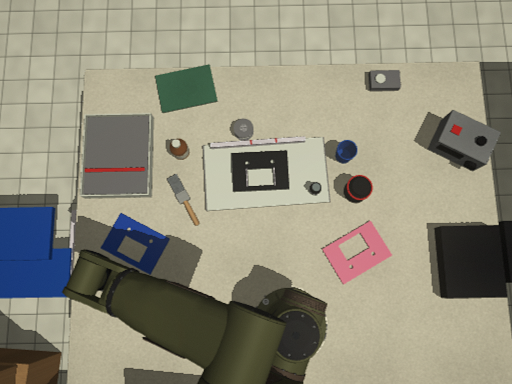

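View pics/a_scene.png

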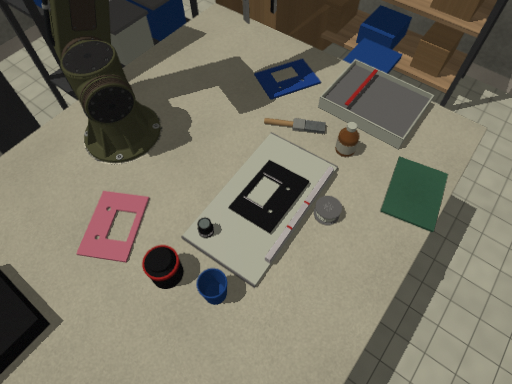

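View pics/a_wrist.png

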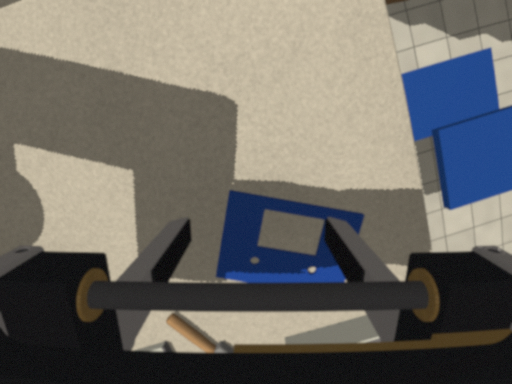

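```bash
cat > h.py <<'E'
import numpy as np, cv2
from rig import manip
def intr(c):
    f=192/np.tan(np.radians(c['vfov'])/2); return f
def proj(c,P):
    P=np.atleast_2d(P); q=P@c['extrinsics'][:3,:3].T+c['extrinsics'][:3,3]
    s=q[:,:2]/q[:,2:]; r2=(s**2).sum(1,keepdims=True); s=s*(1+c['k1']*r2)
    return s*intr(c)+[c['cx'],c['cy']]
def back(c,uv,z):
    uv=np.atleast_2d(np.array(uv,float)); d=(uv-[c['cx'],c['cy']])/intr(c); s=d.copy()
    for _ in range(20): s=d/(1+c['k1']*(s**2).sum(1,keepdims=True))
    R=c['extrinsics'][:3,:3]; t=c['extrinsics'][:3,3]
    rays=np.c_[s,np.ones(len(s))]@R; o=-R.T@t
    k=(z-o[2])/rays[:,2]; return o+rays*k[:,None]
def crop(img,x0,y0,x1,y1,k,name):
    cv2.imwrite(name,cv2.resize(img[y0:y1,x0:x1],None,fx=k,fy=k,interpolation=cv2.INTER_CUBIC))
E
python3 - <<'E'
from h import *
a=cv2.imread('pics/a_top.png'); crop(a,195,125,339,221,5,'pics/b_top.png')
a=cv2.imread('pics/a_scene.png'); crop(a,180,130,340,285,4,'pics/b_scene.png')
for n in("top","scene"):
    manip.camera(n); c=manip.get_calibration(n)
    for t in ("pin_left","pin_right","fence_face","hole_left","hole_right","carrier","board","loupe"):
        z={'pin_left':24,'pin_right':24,'fence_face':16,'board':0,'loupe':16,'hole_left':22,'hole_right':22,'carrier':20}[t]
        for d in manip.tip_of(n,t)[:3]: print(n,t,round(d['confidence'],2),np.round(d['uv'],1),back(c,d['uv'],z).round(1))
E
```

```text
top pin_left 0.86 [250.6 157.9] [[579.2 120.4  24. ]]
top pin_left 0.71 [339.6 149.2] [[ 605.2 -200.6   24. ]]
top pin_right 0.75 [276.3 153.3] [[594.4  27.7  24. ]]
top pin_right 0.49 [185.1 198.1] [[437.2 354.2  24. ]]
top fence_face 0.84 [260.4 144.4] [[631.2  84.2  16. ]]
top fence_face 0.35 [247.6 164.7] [[556.3 131.7  16. ]]
top hole_left 0.94 [352.2 267.3] [[ 185.6 -222.3   22. ]]
top hole_left 0.8 [245.9 162.2] [[564.1 137.6  22. ]]
top hole_left 0.76 [151.7 242. ] [[284.8 469.   22. ]]
top hole_right 0.95 [370.2 254.8] [[ 226.9 -286.6   22. ]]
top hole_right 0.76 [270.9 159. ] [[574.2  47.5  22. ]]
top hole_right 0.71 [128.9 228.8] [[332.3 550.1  22. ]]
top carrier 0.67 [356.  250.5] [[ 242.6 -239.    20. ]]
top carrier 0.64 [135.8 238.8] [[297.1 525.3  20. ]]
top carrier 0.59 [257.2 172.9] [[524.4  97.7  20. ]]
top board 0.87 [263.8 173.6] [[525.9  73.9   0. ]]
top loupe 0.65 [312.8 190.6] [[456.9 -98.9  16. ]]
scene pin_left 0.72 [293.8 196.3] [[592.7 124.7  24. ]]
scene pin_left 0.38 [207.3 230.3] [[ 468.6 -103.2   24. ]]
scene pin_right 0.7 [274.9 220. ] [[594.3  31.7  24. ]]
scene fence_face 0.72 [298.6 212.8] [[631.2  93.1  16. ]]
scene hole_left 0.97 [281.5  85.2] [[302.7 473.1  22. ]]
scene hole_left 0.56 [106.4 208.5] [[ 197.4 -225.7   22. ]]
scene hole_right 0.84 [298.5  78.1] [[329.7 539.3  22. ]]
scene hole_right 0.83 [ 98.9 233.3] [[ 240.7 -288.7   22. ]]
scene hole_right 0.64 [266.1 210.9] [[557.9  40.6  22. ]]
scene carrier 0.88 [285.3  74.1] [[279.1 530.1  20. ]]
scene carrier 0.78 [110.9 224.7] [[ 245.5 -251.1   20. ]]
scene board 0.64 [260.1 204.2] [[524.4  57.4   0. ]]
scene loupe 0.67 [205.8 232.7] [[ 466.8 -108.7   16. ]]
```

View pics/b_top.png

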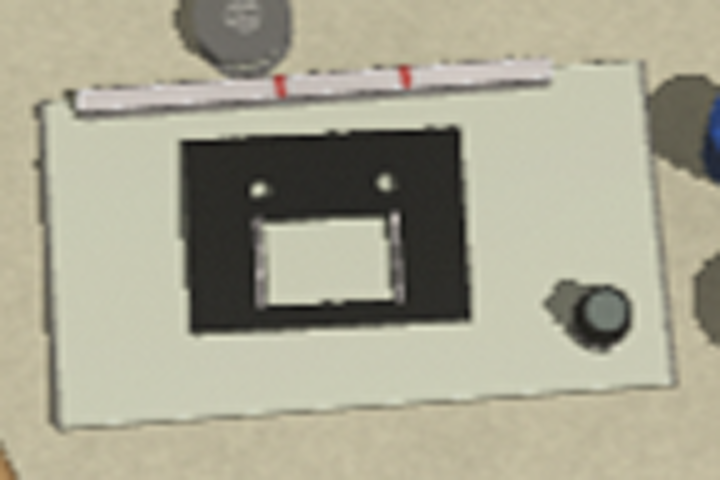

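View pics/b_scene.png

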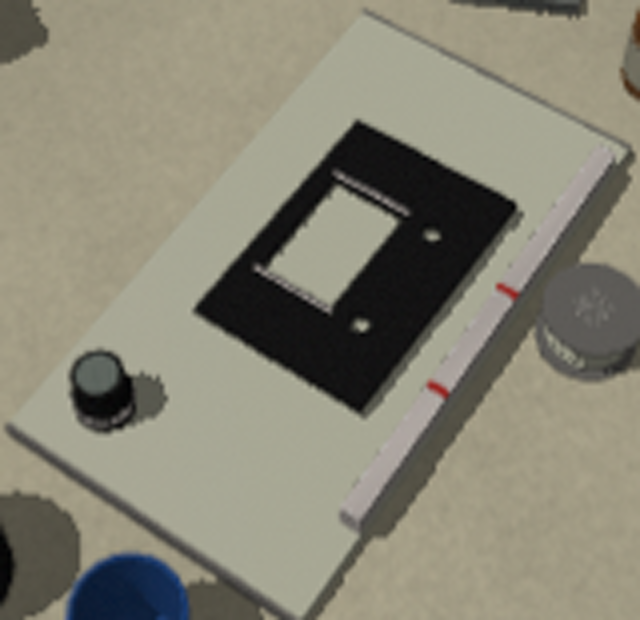

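```bash
cat > fit.py <<'E'
from h import *
from scipy.optimize import least_squares
def un(uv,x0,y0,k): return (np.array(uv,float)+.5)/k-.5+[x0,y0]
def T(p,B):
    c,s=np.cos(p[2]),np.sin(p[2]); B=np.array(B,float)
    return np.c_[p[0]+c*B[:,0]-s*B[:,1],p[1]+s*B[:,0]+c*B[:,1],B[:,2]]
def fit(obs,p0):
    f=lambda p:np.concatenate([(proj(c,T(p,B))-uv).ravel() for c,B,uv in obs])
    r=least_squares(f,p0,loss='soft_l1'); return r.x,f(r.x).reshape(-1,2)
E
python3 - <<'E'
from fit import *
ct,cs=manip.get_calibration('top'),manip.get_calibration('scene')
BB=[(120,220,16),(120,-220,16),(-120,-220,16),(-120,220,16),(103,45,42),(103,-45,42)]
ot=(ct,BB,un([(45,103),(642,62),(675,385),(60,427),(282,99),(406,89)],195,125,5))
os_=(cs,BB,un([(628,150),(300,617),(10,430),(365,12),(500,286),(430,382)],180,130,4))
CB=[(70,100,33.8),(70,-100,33.8),(-70,-100,24),(-70,100,24),(32,45,31),(32,-45,31)]
kt=(ct,CB,un([(182,142),(458,128),(470,320),(193,330),(260,188),(386,181)],195,125,5))
ks=(cs,CB,un([(517,204),(362,412),(196,312),(358,122),(432,236),(361,325)],180,130,4))
for nm,o,p0 in(("board",(ot,os_),(525,65,0.)),("car",(kt,ks),(530,95,0.))):
  for w in (o,o[:1],o[1:]):
    p,r=fit(w,p0); print(nm,p.round(4)); 
    if len(w)==2: print(r.round(1).tolist())
    if nm=="board" and len(w)==2: pb=p
    if nm=="board": pbs=globals().setdefault('L',[]); L.append(p)
    else:
      b=L[{2:0}.get(len(w), 1 if w is not o and w[0][0] is ct else 2)]
      d=p[:2]-b[:2]; c,s=np.cos(b[2]),np.sin(b[2]); print(' in board',c*d[0]+s*d[1],-s*d[0]+c*d[1],p[2]-b[2])
E
```

```text
board [5.270663e+02 6.861000e+01 5.600000e-02]
[[-1.2, -0.6], [0.0, -1.2], [0.3, -1.0], [-0.7, -0.1], [-0.4, -0.8], [-0.1, -0.7], [0.5, -1.0], [-0.4, 2.1], [-1.6, -1.0], [-0.6, -0.8], [-1.0, -0.3], [-0.8, 0.2]]
board [5.243606e+02 6.764250e+01 5.140000e-02]
board [5.288864e+02 6.921740e+01 5.740000e-02]
car [5.338403e+02 8.757610e+01 3.610000e-02]
[[0.0, -1.1], [0.6, -1.3], [0.6, -0.9], [-0.3, 0.2], [0.3, -0.7], [0.3, -0.6], [0.2, -0.3], [-0.3, -0.4], [-0.5, -0.5], [-0.3, -0.5], [-0.1, -1.0], [-0.2, -0.5]]
 in board 7.82524104371031 18.557045052980754 -0.019889206324325358
car [5.311338e+02 8.860420e+01 3.100000e-02]
 in board 7.840731555698653 20.58620299887042 -0.020336405856671277
car [5.352866e+02 8.663710e+01 3.750000e-02]
 in board 7.388701527621727 17.02401684313129 -0.01990407550183182
```

Call:
send_rows(series=[[0.094,[0.015,-0.0245,0],[0,0,0.031]],[0.094,[0.015,-0.0245,0],[0,0,0.031]],[0.094,[0.015,-0.0245,0],[0,0,0.031]],[0.094,[0.015,-0.0245,0],[0,0,0.031]],[0.094,[0.015,-0.0245,0],[0,0,0.031]],[0.094,[0.015,-0.0245,0],[0,0,0.031]],[0.094,[0.015,-0.0245,0],[0,0,0.031]],[0.094,[0.015,-0.0245,0],[0,0,0.031]],[0.094,[0.015,-0.0245,0],[0,0,0.031]],[0.094,[0.015,-0.0245,0],[0,0,0.031]],[0.094,[0.015,-0.0245,0],[0,0,0.031]],[0.094,[0.015,-0.0245,0],[0,0,0.028]]])

```text
t: 2.05
position: [349.7, 228.0, 205.6]
ee_rot: [0.0, -0.029, 1.0, 0.0]
force: [0.8, 0.2, 1.2]
grip_width: 94.2
```

Call:
send_rows(series=[[0.094,[0.015,-0.0245,0],[0,0,0]],[0.094,[0.015,-0.0245,0],[0,0,0]],[0.094,[0.015,-0.0245,0],[0,0,0]],[0.094,[0.015,-0.0245,0],[0,0,0]],[0.094,[0.015,-0.0245,0],[0,0,0]],[0.094,[0.015,-0.0245,0],[0,0,0]],[0.094,[0,0,0],[0,0,0]],[0.094,[0,0,0],[0,0,0]]])

```text
t: 2.72
position: [439.5, 81.5, 205.3]
ee_rot: [-0.0, -0.027, 1.0, 0.0]
force: [0.0, -0.2, -0.7]
grip_width: 94.1
```

Call:
send_rows(series=[[0.094,[0,0,-0.029],[0,0,0]],[0.094,[0,0,-0.029],[0,0,0]],[0.094,[0,0,-0.029],[0,0,0]],[0.094,[0,0,-0.029],[0,0,0]],[0.094,[0,0,-0.029],[0,0,0]],[0.094,[0,0,0],[0,0,0]],[0.094,[0,0,0],[0,0,0]]])

```text
t: 3.3
position: [438.5, 83.0, 60.4]
ee_rot: [-0.001, -0.029, 1.0, -0.0]
force: [0.1, -0.7, 0.9]
grip_width: 94.3
```

```bash
python3 - <<'E'
from h import *
for n in ("scene","wrist"):
    a=manip.camera(n); cv2.imwrite(f'pics/c_{n}.png',a)
    if n=="scene": crop(a,180,90,340,285,3,'pics/c_scene.png')
E
```

```text
(no output)
```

View pics/c_scene.png

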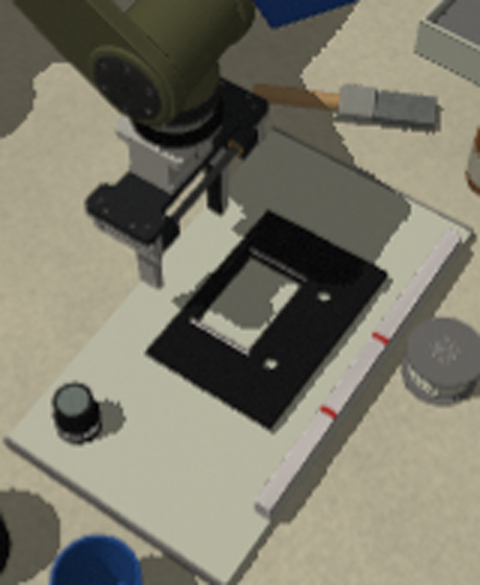

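View pics/c_wrist.png

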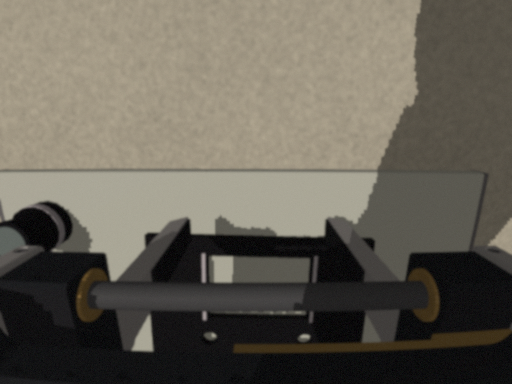

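The fingers hang short of the carrier's near edge: in the wrist picture the edge is at row 235, columns 148–372, and the fingers sit at about 180 and 335, so they are centred on it. Next I lower them.

Call:
send_rows(series=[[0.094,[0,0,-0.015],[0,0,0]],[0.094,[0,0,-0.013],[0,0,0]],[0.094,[0,0,-0.008],[0,0,0]],[0.094,[0,0,-0.005],[0,0,0]],[0.094,[0,0,0],[0,0,0]],[0.094,[0,0,0],[0,0,0]]])

```text
t: 3.9
position: [439.6, 82.4, 20.2]
ee_rot: [0.0, -0.028, 1.0, 0.0]
force: [0.8, -0.2, -0.4]
grip_width: 94.6
```

Call:
send_rows(series=[[0.094,[0.004,0.0002,0],[0,0,0]],[0.094,[0.004,0.0002,0],[0,0,0]],[0.094,[0.004,0.0002,0],[0,0,0]],[0.094,[0.003,0.0002,0],[0,0,0]],[0.094,[0.003,0.0002,0],[0,0,0]],[0.094,[0,0,0],[0,0,0]],[0.094,[0,0,0],[0,0,0]]])

```text
t: 4.48
position: [457.4, 83.3, 19.4]
ee_rot: [0.0, -0.028, 1.0, 0.0]
force: [-0.4, 0.1, -0.1]
grip_width: 94.0
```

Call:
send_rows(series=[[0.094,[0.002,0.0001,0],[0,0,0]],[0.094,[0.002,0.0001,0],[0,0,0]],[0.094,[0.002,0.0001,0],[0,0,0]],[0.094,[0.002,0.0001,0],[0,0,0]],[0.094,[0.002,0.0001,0],[0,0,0]],[0.094,[0.002,0.0001,0],[0,0,0]],[0.094,[0.002,0.0001,0],[0,0,0]],[0.094,[0.002,0.0001,0],[0,0,0]],[0.094,[0.002,0.0001,0],[0,0,0]]])

```text
t: 5.23
position: [475.5, 84.2, 19.4]
ee_rot: [-0.0, -0.028, 1.0, -0.0]
force: [-1.1, 0.6, -0.3]
grip_width: 93.9
```

```bash
python3 - <<'E'
from h import *
a=manip.camera("scene"); crop(a,180,110,340,285,4,'pics/d_scene.png')
print(manip.observe()['force'],manip.observe()['position'])
E
```

```text
[ 0.20726637 -0.22542849 -0.26497659] [475.82310013  84.22999619  19.51522009]
```

View pics/d_scene.png

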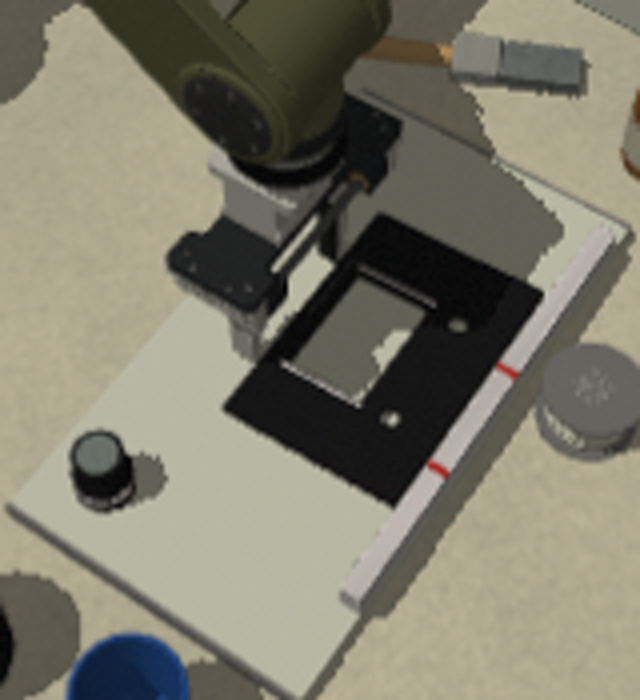

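The carrier has slid to just short of the fence and moved with little force. I push on in small steps, watching the force.

Call:
send_rows(series=[[0.094,[0.001,0.0001,0],[0,0,0]],[0.094,[0.001,0.0001,0],[0,0,0]],[0.094,[0.001,0,0],[0,0,0]],[0.094,[0,0,0],[0,0,0]]])

```text
t: 5.62
position: [478.5, 84.4, 19.5]
ee_rot: [0.0, -0.028, 1.0, 0.0]
force: [-0.3, -1.2, -1.1]
grip_width: 94.3
```

Call:
send_rows(series=[[0.094,[0.0007,0,0],[0,0,0]],[0.094,[0.0007,0,0],[0,0,0]],[0.094,[0.0006,0,0],[0,0,0]],[0.094,[0,0,0],[0,0,0]]])

```text
t: 5.95
position: [479.7, 84.4, 19.3]
ee_rot: [-0.001, -0.028, 1.0, 0.0]
force: [-4.9, 0.7, 1.8]
grip_width: 94.0
```

Call:
send_rows(series=[[0.094,[0.0005,0,0],[0,0,0]],[0.094,[0,0,0],[0,0,0]],[0.094,[0,0,0],[0,0,0]]])

```text
t: 6.2
position: [479.8, 84.4, 19.2]
ee_rot: [-0.001, -0.028, 1.0, -0.0]
force: [-7.0, -0.0, 3.2]
grip_width: 94.1
```

Call:
send_rows(series=[[0.094,[0.0007,0,0],[0,0,0]],[0.094,[0,0,0],[0,0,0]],[0.094,[0,0,0],[0,0,0]]])

```text
t: 6.45
position: [479.9, 84.4, 19.0]
ee_rot: [-0.002, -0.028, 1.0, -0.0]
force: [-9.0, 0.4, 5.1]
grip_width: 93.9
```

```bash
python3 - <<'E'
from h import *
a=manip.camera("scene"); crop(a,180,110,340,285,4,'pics/e_scene.png')
for i in range(4): print(manip.observe()['force'],manip.observe()['torque'])
E
```

```text
[-10.48584153   0.45731492   5.70734738] [-0.01510962  2.00909869 -0.21712464]
[-10.48584153   0.45731492   5.70734738] [-0.01510962  2.00909869 -0.21712464]
[-10.48584153   0.45731492   5.70734738] [-0.01510962  2.00909869 -0.21712464]
[-10.48584153   0.45731492   5.70734738] [-0.01510962  2.00909869 -0.21712464]
```

View pics/e_scene.png

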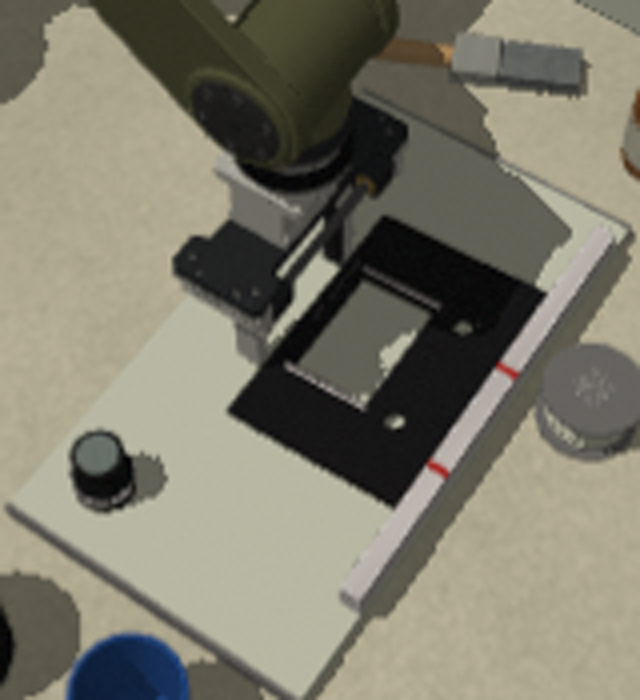

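Call:
send_rows(series=[[0.094,[-0.002,0,0],[0,0,0]],[0.094,[-0.004,0,0],[0,0,0]],[0.094,[-0.01,0,0],[0,0,0]],[0.094,[0,0,0.02],[0,0,0]],[0.094,[0,0,0.04],[0,0,0]],[0.094,[0,0,0.04],[0,0,0]],[0.094,[0,0,0.02],[0,0,0]],[0.094,[0,0,0],[0,0,0]]])

```text
t: 7.17
position: [467.5, 84.6, 144.1]
ee_rot: [0.004, -0.028, 1.0, 0.0]
force: [0.2, 0.5, 0.9]
grip_width: 93.8
```

Call:
send_rows(series=[[0.094,[0.0065,0.011,0],[0,0,-0.11]],[0.094,[0.0065,0.011,0],[0,0,-0.11]],[0.094,[0.0065,0.011,0],[0,0,-0.11]],[0.094,[0.0065,0.011,0],[0,0,-0.11]],[0.094,[0.0065,0.011,0],[0,0,-0.11]],[0.094,[0.0065,0.011,0],[0,0,-0.11]],[0.094,[0.0065,0.011,0],[0,0,-0.11]],[0.094,[0.0065,0.011,0],[0,0,-0.11]],[0.094,[0.0065,0.011,0],[0,0,-0.11]],[0.094,[0.0065,0.011,0],[0,0,-0.11]],[0.094,[0.0065,0.011,0],[0,0,-0.11]],[0.094,[0.0065,0.009,0],[0,0,-0.11]]])

```text
t: 8.17
position: [543.5, 215.1, 138.4]
ee_rot: [-0.0, 0.593, 0.805, -0.0]
force: [0.3, -0.3, 0.5]
grip_width: 94.0
```

Call:
send_rows(series=[[0.094,[0,0,0],[0,0,-0.11]],[0.094,[0,0,0],[0,0,-0.1]],[0.094,[0,0,0],[0,0,-0.041]],[0.094,[0,0,0],[0,0,0]],[0.094,[0,0,0],[0,0,0]]])

```text
t: 8.58
position: [543.3, 214.3, 138.8]
ee_rot: [-0.0, 0.686, 0.727, -0.0]
force: [-0.1, 0.2, -0.4]
grip_width: 93.9
```

```bash
python3 - <<'E'
from h import *
s=manip.observe(); q=s['ee_rot']; print(s['position'],s['force'],2*np.arctan2(q[2],q[1])-np.pi/2, s['joint_pos'])
for n in ("scene","top"):
    a=manip.camera(n); cv2.imwrite(f'pics/f_{n}.png',a)
a=cv2.imread('pics/f_scene.png');crop(a,180,110,340,285,4,'pics/f_scene.png')
a=cv2.imread('pics/f_top.png');crop(a,195,125,339,221,5,'pics/f_top.png')
E
```

```text
[543.25973475 214.31743533 138.75240158] [-0.08919198  0.17697076 -0.41996574] 0.057725784216751785 [ 3.13063240e-01  4.35292930e-01  1.49682338e+00 -3.80983310e-05
  1.21007912e+00  2.55350913e-01]
```

View pics/f_scene.png

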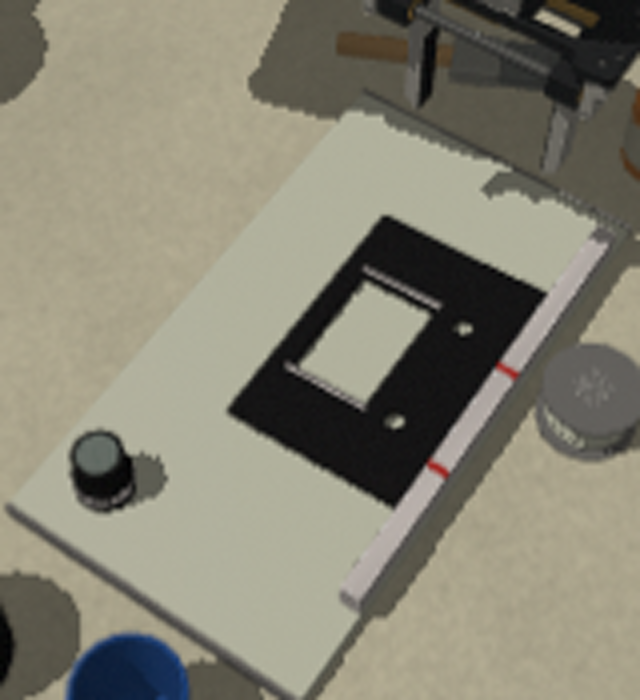

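View pics/f_top.png

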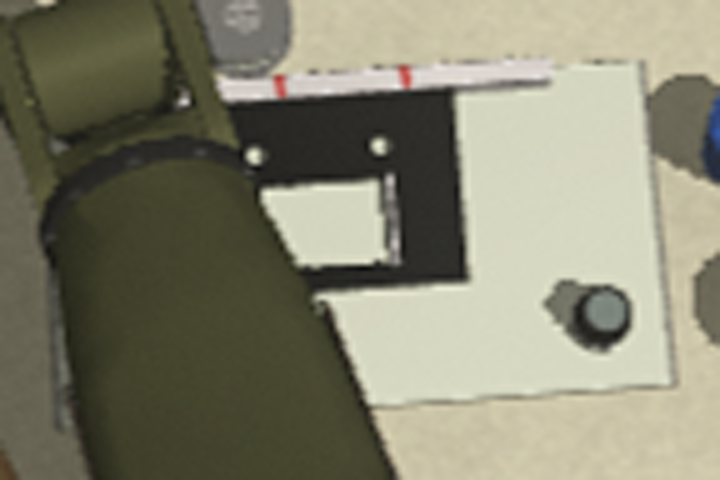

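Top view: the carrier is flush along the fence and about 20 mm left of home (left hole at column 255 against the mark at 281 in the 5x crop). The fingers go down beside its left edge.

Call:
send_rows(series=[[0.094,[0,0,-0.03],[0,0,0]],[0.094,[0,0,-0.03],[0,0,0]],[0.094,[0,0,-0.03],[0,0,0]],[0.094,[0,0,-0.015],[0,0,0]],[0.094,[0,0,-0.009],[0,0,0]],[0.094,[0,0,-0.005],[0,0,0]],[0.094,[0,0,0],[0,0,0]]])

```text
t: 9.27
position: [543.4, 214.4, 20.1]
ee_rot: [-0.0, 0.687, 0.727, -0.0]
force: [-0.6, -0.3, 0.1]
grip_width: 94.5
```

```bash
python3 - <<'E'
from h import *
s=manip.observe(); print(s['position'],s['force'])
a=manip.camera("scene"); crop(a,180,110,340,285,4,'pics/g_scene.png')
cv2.imwrite('pics/g_wrist.png',manip.camera("wrist"))
E
```

```text
[543.39681983 214.38508092  20.12867802] [-0.56179075 -0.31399466  0.09233831]
```

View pics/g_scene.png

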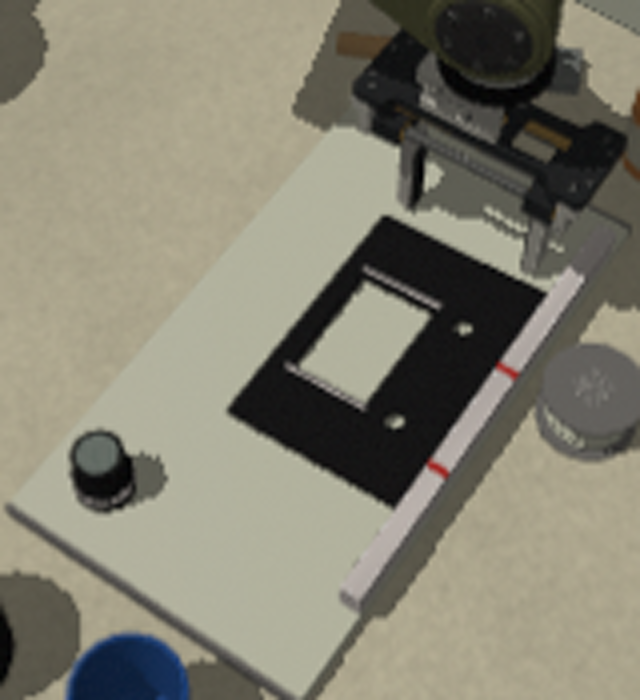

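View pics/g_wrist.png

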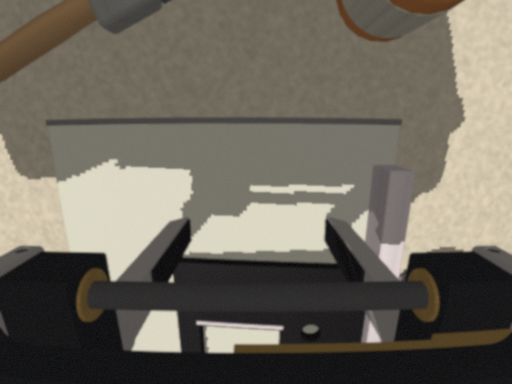

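Call:
send_rows(series=[[0.094,[0.0002,-0.003,0],[0,0,0]],[0.094,[0.0002,-0.003,0],[0,0,0]],[0.094,[0.0002,-0.003,0],[0,0,0]],[0.094,[0.0002,-0.003,0],[0,0,0]],[0.094,[0.0002,-0.003,0],[0,0,0]],[0.094,[0.0002,-0.002,0],[0,0,0]],[0.094,[0.0001,-0.002,0],[0,0,0]],[0.094,[0.0001,-0.002,0],[0,0,0]],[0.094,[0.0001,-0.002,0],[0,0,0]],[0.094,[0.0001,-0.002,0],[0,0,0]]])

```text
t: 10.2
position: [545.1, 189.3, 20.5]
ee_rot: [-0.0, 0.687, 0.727, 0.0]
force: [0.6, 1.6, 1.0]
grip_width: 94.0
```

```bash
python3 - <<'E'
from h import *
s=manip.observe(); print(s['position'],s['force'])
a=manip.camera("scene"); crop(a,180,110,340,285,4,'pics/i_scene.png')
E
```

```text
[545.058012   189.26324566  20.46375218] [0.62688219 1.57824652 1.00565535]
```

View pics/i_scene.png

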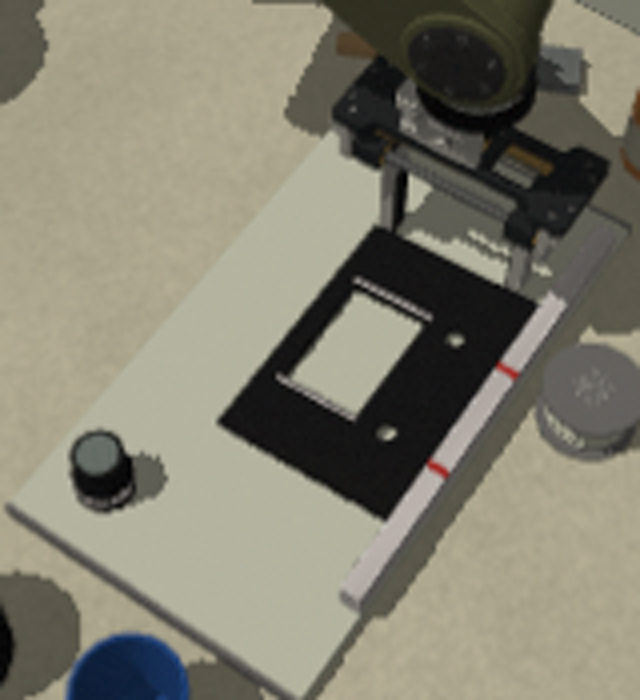

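Call:
send_rows(series=[[0.094,[0.0001,-0.001,0],[0,0,0]],[0.094,[0.0001,-0.001,0],[0,0,0]],[0.094,[0.0001,-0.001,0],[0,0,0]],[0.094,[0.0001,-0.001,0],[0,0,0]],[0.094,[0.0001,-0.001,0],[0,0,0]],[0.094,[0.0001,-0.001,0],[0,0,0]],[0.094,[0,0,0],[0,0,0]]])

```text
t: 10.83
position: [545.7, 183.2, 20.4]
ee_rot: [0.0, 0.687, 0.727, -0.0]
force: [0.4, 0.9, 0.9]
grip_width: 93.9
```

Call:
send_rows(series=[[0.094,[0.0001,-0.001,0],[0,0,0]],[0.094,[0.0001,-0.001,0],[0,0,0]],[0.094,[0,0,0],[0,0,0]]])

```text
t: 11.08
position: [545.9, 181.2, 20.5]
ee_rot: [0.0, 0.687, 0.727, -0.0]
force: [0.8, 0.4, 0.2]
grip_width: 94.1
```

```bash
python3 - <<'E'
from h import *
s=manip.observe(); print(s['position'],s['force'])
a=manip.camera("scene"); crop(a,180,110,340,285,4,'pics/j_scene.png')
E
```

```text
[545.89458834 181.20726872  20.45080773] [0.81675808 0.37364488 0.16542991]
```

View pics/j_scene.png

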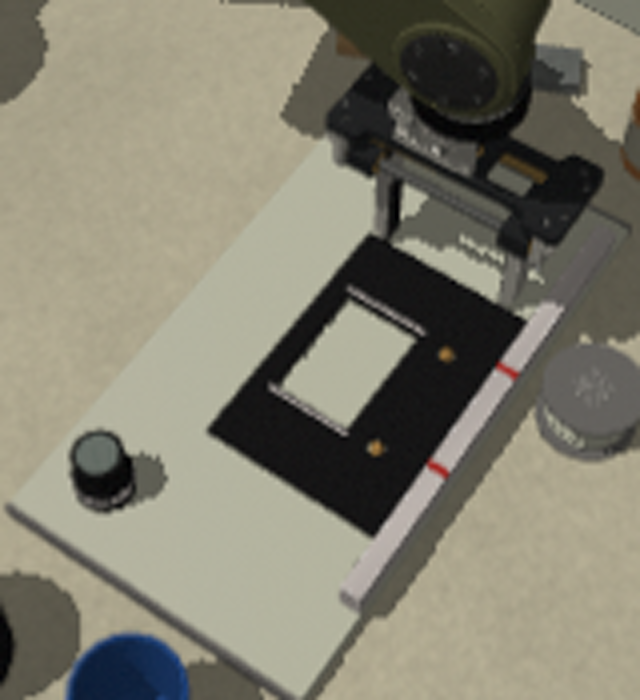

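Brass now shows in both holes (crop pixels 446,354 and 375,448). A small further nudge should meet the pins.

Call:
send_rows(series=[[0.094,[0,-0.0007,0],[0,0,0]],[0.094,[0,-0.0007,0],[0,0,0]],[0.094,[0,0,0],[0,0,0]],[0.094,[0,0,0],[0,0,0]]])

```text
t: 11.47
position: [545.8, 180.0, 20.5]
ee_rot: [0.0, 0.687, 0.727, 0.0]
force: [-0.5, 0.3, 0.4]
grip_width: 93.8
```

Call:
send_rows(series=[[0.094,[0,-0.0006,0],[0,0,0]],[0.094,[0,-0.0006,0],[0,0,0]],[0.094,[0,0,0],[0,0,0]],[0.094,[0,0,0],[0,0,0]]])

```text
t: 11.8
position: [545.9, 178.8, 20.5]
ee_rot: [0.0, 0.687, 0.727, 0.0]
force: [-0.8, -0.7, 1.2]
grip_width: 94.1
```

```bash
python3 - <<'E'
from h import *
s=manip.observe(); print(s['position'],s['force'])
a=manip.camera("scene"); crop(a,220,150,330,255,6,'pics/k_scene.png')
E
```

```text
[545.86050234 178.76689962  20.45794723] [-0.7836637  -0.69235157  1.230218  ]
```

View pics/k_scene.png

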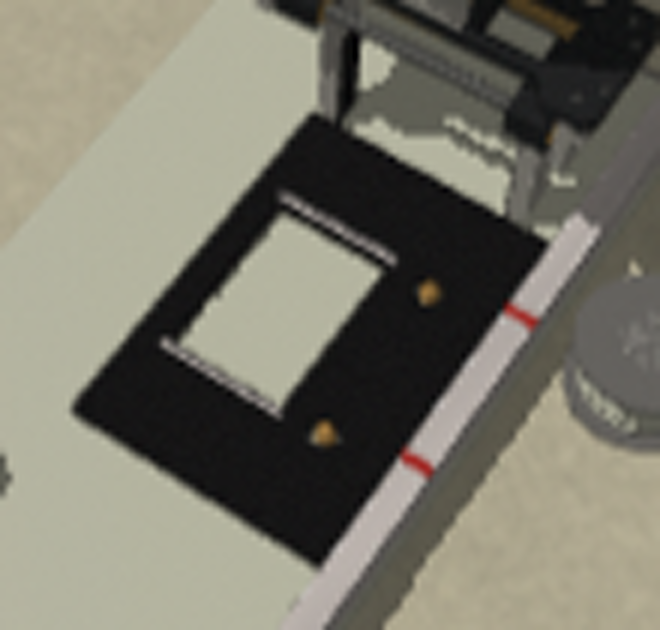

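Call:
send_rows(series=[[0.094,[0,-0.0006,0],[0,0,0]],[0.094,[0,-0.0006,0],[0,0,0]],[0.094,[0,0,0],[0,0,0]],[0.094,[0,0,0],[0,0,0]]])

```text
t: 12.18
position: [545.8, 177.6, 20.4]
ee_rot: [-0.0, 0.687, 0.727, -0.0]
force: [-0.7, 1.1, 0.3]
grip_width: 94.1
```

Call:
send_rows(series=[[0.094,[0,-0.0004,0],[0,0,0]],[0.094,[0,-0.0004,0],[0,0,0]],[0.094,[0,0,0],[0,0,0]],[0.094,[0,0,0],[0,0,0]]])

```text
t: 12.52
position: [545.8, 177.3, 20.4]
ee_rot: [-0.0, 0.687, 0.727, 0.0]
force: [-1.9, 5.6, -0.3]
grip_width: 94.1
```

The pins have stopped it at 5.6 N. I back off and check.

Call:
send_rows(series=[[0.094,[0,0.002,0],[0,0,0]],[0.094,[0,0.005,0],[0,0,0]],[0.094,[-0.001,0.01,0],[0,0,0]],[0.094,[0,0.01,0.005],[0,0,0]],[0.094,[0,0,0.03],[0,0,0]],[0.094,[0,0,0.04],[0,0,0]],[0.094,[0,0,0.04],[0,0,0]],[0.094,[-0.01,0.02,0.03],[0,0,0]],[0.094,[-0.03,0.02,0.02],[0,0,0]],[0.094,[-0.03,0.02,0],[0,0,0]],[0.094,[-0.03,0.02,0],[0,0,0]],[0.094,[-0.03,0.02,0],[0,0,0]]])

```text
t: 13.52
position: [413.2, 305.2, 186.3]
ee_rot: [0.0, 0.687, 0.727, 0.001]
force: [0.5, 0.9, -0.1]
grip_width: 93.7
```

Call:
send_rows(series=[[0.094,[-0.03,0.03,0],[0,0,0]],[0.094,[-0.03,0.03,0],[0,0,0]],[0.094,[-0.03,0.03,0],[0,0,0]],[0.094,[-0.03,0.03,0],[0,0,0]],[0.094,[-0.03,0.03,0],[0,0,0]],[0.094,[0,0,0],[0,0,0]]])

```text
t: 14.02
position: [262.4, 455.3, 186.0]
ee_rot: [-0.001, 0.685, 0.729, 0.0]
force: [0.5, -0.2, -0.5]
grip_width: 94.4
```

```bash
python3 - <<'E'
from h import *
s=manip.observe(); print(s['position'],s['force'],s['t'])
for n in ("scene","top"):
    a=manip.camera(n); cv2.imwrite(f'pics/m_{n}.png',a)
    c=manip.get_calibration(n)
    for t,z in(("pin_left",24),("pin_right",24),("hole_left",16),("hole_right",16)):
        for d in manip.tip_of(n,t)[:3]: print(n,t,round(d['confidence'],2),np.round(d['uv'],1),back(c,d['uv'],z).round(1))
a=cv2.imread('pics/m_scene.png');crop(a,220,150,330,255,6,'pics/m1.png')
a=cv2.imread('pics/m_top.png');crop(a,195,125,339,221,5,'pics/m2.png')
E
```

```text
[262.43524599 455.30571341 185.96969237] [ 0.46687247 -0.20174526 -0.48991777] 14.0167
scene pin_left 0.91 [293.9 198. ] [[596.1 120.2  24. ]]
scene pin_right 0.96 [271.3 222.4] [[590.8  19.9  24. ]]
scene pin_right 0.4 [294.2 211.7] [[621.5  84.6  24. ]]
scene pin_right 0.2 [271.5 219.8] [[586.6  26.6  24. ]]
scene hole_left 0.77 [284.   82.8] [[299.1 494.   16. ]]
scene hole_left 0.75 [293.  197.2] [[590.4 125.1  16. ]]
scene hole_left 0.58 [104.5 205.5] [[ 181.1 -221.7   16. ]]
scene hole_right 0.86 [272.9 222.2] [[591.7  26.4  16. ]]
scene hole_right 0.86 [ 99.5 237.5] [[ 247.8 -295.3   16. ]]
scene hole_right 0.72 [298.8  76. ] [[321.  555.1  16. ]]
top pin_left 0.6 [251.7 154.2] [[592.9 116.2  24. ]]
top pin_right 0.95 [277.1 152.7] [[596.6  24.7  24. ]]
top pin_right 0.18 [268.7 170.6] [[531.1  56.5  24. ]]
top hole_left 0.87 [253.9 155.4] [[590.4 108.5  16. ]]
top hole_left 0.68 [352.1 265.1] [[ 193.2 -223.5   16. ]]
top hole_left 0.46 [149.9 239.3] [[294.8 476.9  16. ]]
top hole_right 0.7 [370.2 252.5] [[ 235.1 -288.6   16. ]]
top hole_right 0.7 [242.5 133.7] [[673.  148.7  16. ]]
top hole_right 0.59 [274.2 156.5] [[584.8  35.2  16. ]]
```

View pics/m1.png

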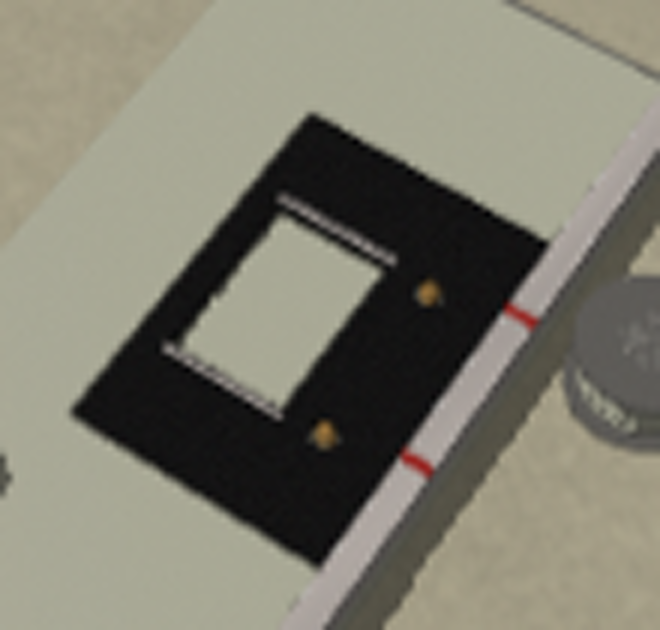

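View pics/m2.png

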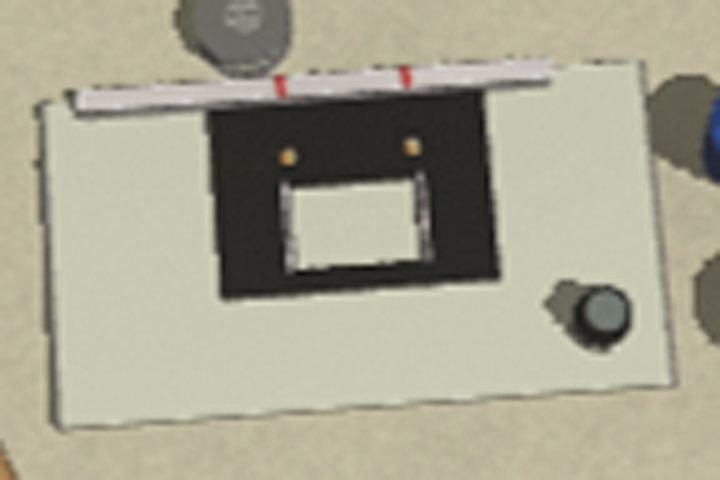

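```bash
python3 - <<'E'
from h import *
s=manip.observe(); c=manip.get_calibration("wrist")
R=c['extrinsics'][:3,:3]; o=-R.T@c['extrinsics'][:3,3]; print('cam centre rel tcp',o-s['position'],'axis',R[2],'down',R[1])
c2=dict(c); E=c['extrinsics'].copy(); d=np.array([590,-10,186])-s['position']
E[:3,3]-=R@d; c2['extrinsics']=E
print(proj(c2,[[591,114,24],[596,24,24],[567,65,16]]))
E
```

```text
cam centre rel tcp [ -2.89246171  71.53209477 178.62624486] axis [ 0.01410669 -0.24878096 -0.96845704] down [ 0.05322043 -0.96699368  0.24918026]
[[263.05261383  77.61976162]
 [262.7633094  154.52839122]
 [241.1533126  119.35070407]]
```

Call:
send_rows(series=[[0.094,[0.0156,-0.0243,0],[0,0,0]],[0.094,[0.0156,-0.0243,0],[0,0,0]],[0.094,[0.0156,-0.0243,0],[0,0,0]],[0.094,[0.0156,-0.0243,0],[0,0,0]],[0.094,[0.0156,-0.0243,0],[0,0,0]],[0.094,[0.0156,-0.0243,0],[0,0,0]],[0.094,[0.0156,-0.0243,0],[0,0,0]],[0.094,[0.0156,-0.0243,0],[0,0,0]],[0.094,[0.0156,-0.0243,0],[0,0,0]],[0.094,[0.0156,-0.0243,0],[0,0,0]]])

```text
t: 15.35
position: [424.3, 206.5, 185.6]
ee_rot: [0.0, 0.687, 0.726, 0.0]
force: [-0.1, -0.3, -0.9]
grip_width: 94.0
```

Call:
send_rows(series=[[0.094,[0.0156,-0.0243,0],[0,0,0]],[0.094,[0.0156,-0.0243,0],[0,0,0]],[0.094,[0.0156,-0.0243,0],[0,0,0]],[0.094,[0.0156,-0.0243,0],[0,0,0]],[0.094,[0.0156,-0.0243,0],[0,0,0]],[0.094,[0.0156,-0.0243,0],[0,0,0]],[0.094,[0.0156,-0.0243,0],[0,0,0]],[0.094,[0.0156,-0.0243,0],[0,0,0]],[0.094,[0.0156,-0.0243,0],[0,0,0]],[0.094,[0.0156,-0.0243,0],[0,0,0]],[0.094,[0,0,0],[0,0,0]]])

```text
t: 16.27
position: [581.0, -39.0, 185.0]
ee_rot: [0.0, 0.688, 0.725, -0.0]
force: [-0.1, -0.7, -0.8]
grip_width: 94.1
```

Call:
send_rows(series=[[0.094,[0,0,-0.03],[0,0,0]],[0.094,[0,0,-0.03],[0,0,0]],[0.094,[0,0,-0.03],[0,0,0]],[0.094,[0,0,-0.02],[0,0,0]],[0.094,[0,0,0],[0,0,0]],[0.094,[0,0,0],[0,0,0]]])

```text
t: 16.77
position: [579.3, -34.9, 75.4]
ee_rot: [-0.001, 0.687, 0.727, -0.0]
force: [0.2, -0.6, 0.4]
grip_width: 94.6
```

```bash
python3 - <<'E'
from h import *
s=manip.observe(); print(s['position'],s['force'],s['t'])
a=manip.camera("wrist"); cv2.imwrite('pics/n0.png',a); cv2.imwrite('pics/n_wrist.png',cv2.resize(a[:300],None,fx=1.55,fy=1.55,interpolation=cv2.INTER_CUBIC))
E
```

```text
[579.2535897  -34.93079392  75.43553666] [ 0.23429832 -0.63914688  0.44923474] 16.7667
```

View pics/n_wrist.png

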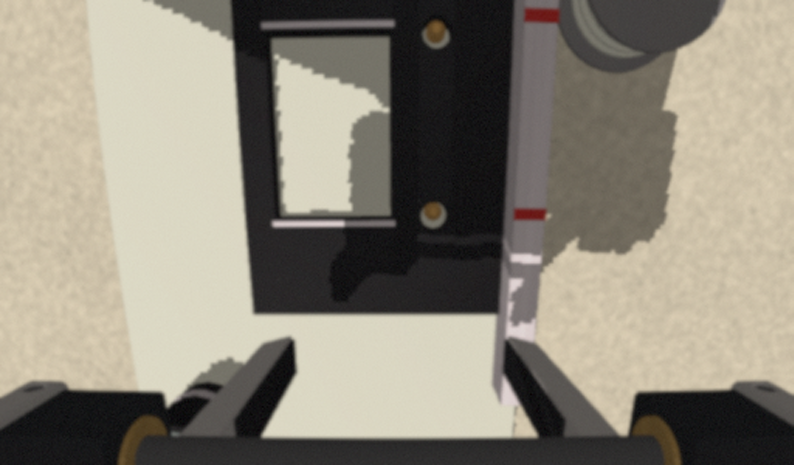

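```bash
python3 - <<'E'
from h import *
from scipy.optimize import least_squares
c=manip.get_calibration("wrist")
names=['nearR','farR','winfarR','winnearR','winfarL','winnearL','holeR','holeL']
B=np.array([(-70,-100),(70,-100),(8,-67+22),(-52,-45),(8,45),(-52,45),(32,-45),(32,45)],float)
uv=(np.array([(254,313),(499,313),(392,217),(279,217),(391,36),(270,36),(433,215),(436,34)],float)+.5)/1.55-.5
def P(p,B):
    cs,s=np.cos(p[2]),np.sin(p[2])
    return np.c_[p[0]+cs*B[:,0]-s*B[:,1],p[1]+s*B[:,0]+cs*B[:,1],p[3]+p[4]*(B[:,0]+70)]
for fix in (0,4):
  if fix==0: f=lambda q:(proj(c,P(q,B))-uv).ravel(); r=least_squares(f,[557,65,.056,24,0])
  else:
    for tilt in (0,.03,.07):
      f=lambda q:(proj(c,P([*q,24,tilt],B))-uv).ravel(); r=least_squares(f,[557,65,.056]); print(tilt,r.x.round(3),'rms',np.sqrt(np.mean(r.fun**2)).round(2), r.fun.reshape(-1,2).round(1).tolist())
    break
  print(r.x.round(3),r.fun.reshape(-1,2).round(1).tolist(),np.sqrt(np.diag(np.linalg.inv(r.jac.T@r.jac))).round(4))
a=cv2.imread('pics/n0.png'); crop(a,230,0,350,150,5,'pics/n2.png')
E
```

```text
[ 5.6251e+02  6.7700e+01  5.6000e-02  2.2779e+01 -1.2000e-02] [[0.5, 0.6], [-0.5, 0.1], [-1.2, -0.7], [0.4, -0.4], [-1.0, -0.8], [-0.0, -0.0], [0.9, 0.6], [0.9, 0.8]] [0.3455 0.2946 0.004  1.5425 0.0206]
0 [5.62557e+02 6.75410e+01 5.60000e-02] rms 0.86 [[0.1, 1.1], [0.3, 1.1], [-1.2, -0.4], [-0.1, -0.1], [-1.0, -1.5], [-0.5, -0.5], [1.2, 0.9], [1.2, -0.1]]
0.03 [5.62455e+02 6.73780e+01 5.50000e-02] rms 1.32 [[-0.1, 1.2], [1.2, 2.7], [-1.4, -0.0], [-0.4, 0.1], [-1.2, -2.4], [-0.8, -0.5], [1.3, 1.4], [1.5, -1.3]]
0.07 [5.6231e+02 6.7162e+01 5.4000e-02] rms 2.1 [[-0.3, 1.4], [2.4, 5.0], [-1.8, 0.5], [-0.9, 0.3], [-1.4, -3.6], [-1.2, -0.6], [1.5, 2.0], [1.8, -2.9]]
```

View pics/n2.png

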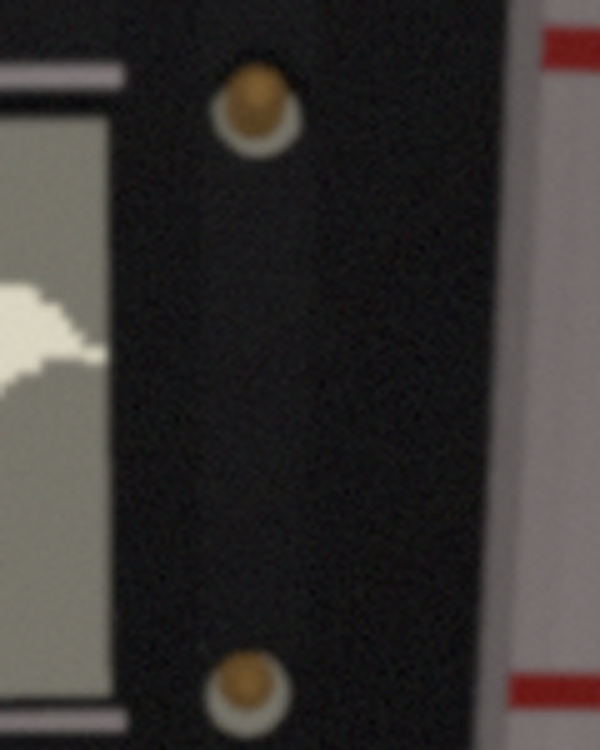

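Seen from the wrist, both pins stand inside their holes with board showing round them (5x crop, 257,100 and 246,682). The plate fit gives a tilt of about 0: free fit −0.012 ± 0.02, and a fixed tilt of 0 fits best. I raise the arm and check for any change.

Call:
send_rows(series=[[0.094,[0,0,0.03],[0,0,0]],[0.094,[0,0,0.03],[0,0,0]],[0.094,[0,0,0.03],[0,0,0]],[0.094,[0,0,0.02],[0,0,0]],[0.094,[0,0,0],[0,0,0]],[0.094,[0,0,0],[0,0,0]],[0.094,[0,0,0],[0,0,0]]])

```text
t: 17.4
position: [579.4, -34.9, 185.8]
ee_rot: [0.0, 0.687, 0.727, 0.0]
force: [-0.2, -0.2, -0.9]
grip_width: 93.9
```

```bash
python3 - <<'E'
from h import *
a=manip.camera("scene"); crop(a,140,90,390,310,3,'pics/p.png'); cv2.imwrite('pics/p0.png',a)
b=cv2.imread('pics/a_scene.png')
for t in ("loupe","bottle","tank","reel","beaker","brush"):
    d=manip.outline_of("scene",t)[:1]; print(t,[(round(x['confidence'],2),np.round(x['extent'],1)) for x in d])
print(manip.observe()['force'],manip.observe()['position'])
E
```

```text
loupe [(0.49, array([204.2, 229. ,  17.3,  20.2]))]
bottle [(0.95, array([347.6, 139.8,  26.5,  35.2]))]
tank [(0.85, array([161.3, 269.5,  41.4,  49.3]))]
reel [(0.8, array([328.4, 212.2,  28.9,  27.3]))]
beaker [(0.93, array([211.8, 285.6,  31.5,  34. ]))]
brush [(0.58, array([309.1, 125.7,  34. ,  16.6]))]
[-0.37210154 -0.39005081  0.84691937] [579.41791695 -34.87447332 185.00879664]
```

View pics/p.png

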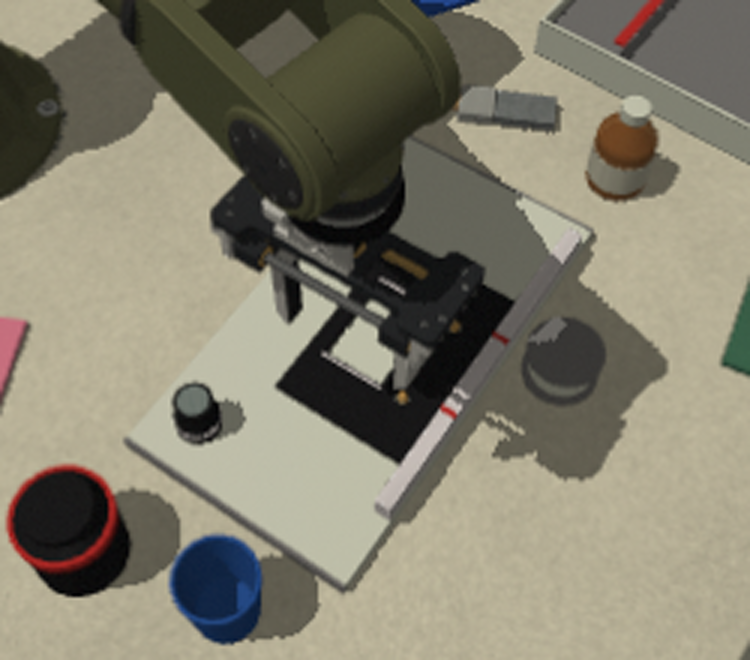

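The other things stand where they did in the first scene picture, and the arm is clear at z = 185. I hand the job in.

```bash
python3 -c "
from rig import manip
print(manip.finish_job())"
```

```text
the job is handed in; nothing more can be done
None
```

The carrier now sits over both pins and, as far as the cameras can tell, lies flat on the board. I handed the job in at about 17.5 s; no verdict is reported.

**What I did:** With the gripper open, I pushed the carrier's near edge with both fingertips until it lay flush against the fence, peaking at about 10 N. I then pushed its left edge to the right along the fence until the pins stopped it at about 5.6 N, backed off and raised the arm.

**Last checks:**
- **Holes:** In the wrist picture both pins stand inside their holes. The pins sit towards the left side of the holes, as expected after pushing right, so the offset should be about the 2 mm clearance, inside the 3.5 mm limit.
- **Flatness:** A tilt of 0 fitted the picture best (rms error 0.86 px against 1.32 px at 0.03 rad). The free fit gave −0.012 ± 0.02 rad, so the picture alone does not prove the 0.015 rad limit. The visible pins and the firm stop agree with the carrier being fully down.
- **Other things:** By eye, the rest of the table stands where it did in the first scene picture; I did not measure the displacements.
- **Arm:** It finished clear, with the fingertips at z = 185 mm and under 1 N on the tool.

**Disagreements:** The networks' hole and pin points differed by up to about 10 mm between the cameras, so I relied on the wrist picture instead.

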